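# Make room in the jar bay and slide the new food jar in

## Robot

A 6-joint arm with a two-finger parallel gripper is mounted at the origin on the work surface. World frame = base frame: x ahead of the robot, y to its left, z up, the work surface at z = 0. Lengths are in m, angles in rad, forces in N, time in s.
With the tool pointing down it reaches from about 0.325 to 0.775 m from the base axis. Payload 5.5 kg.
Tool frame: the origin (TCP) lies midway between the tips of the shut fingers; the grasp point (between the pads) lies 19 mm behind it (ctrl.hold_point_z is the z of the grasp point in the tool frame, in m); z points along the fingers, y is the line along which they close (so a half turn about z gives the same grasp; the last joint's range is limited). The gripper opens to 88 mm and grips with 3 to 60 N. Pads are 20 mm wide; open, the fingers measure 115 mm over their backs; the gripper's body (75 mm by 178 mm) begins 61 mm behind the grasp point.
Start: joints at [1.282, 0.091, 1.231, -0, 1.82, -0.057], TCP at [0.138, 0.584, 0.223] pointing down, gripper open.
Joint ranges: [-2.87, 2.87], [-0.86, 2.18], [0.17, 2.46], [-1.51, 4.65], [0.06, 2.69], [-2.65, 2.65]. Speed limits (rad/s): [2.57, 2.57, 3.01, 3.14, 3.14, 3.14].

## Interface

Orientations are given as a rotation vector (axis times angle).
In Python, from plant import ctrl gives the robot as it stands.
- The arm moves only by the tool send_rows, never from a script. Its argument "increments" is a list of rows, each a list of 3 entries, a list of its own where there are three numbers: the turn, a rotation vector about the tool's x, y, z in units of 0.08 rad (1.0 is 0.08 rad), then the shift along the tool's x, y, z in units of 5 cm (1.0 is 5 cm), then the opening, from -1 (shut) to 1 (fully open). A call has 1 to 20 rows; each row shifts and turns the commanded pose from where the row before left it, along the tool's axes as they then stand; what a row does not reach is not made up. A row lasts 1/10 s, in which the tool goes at most 50 mm and 8.59 degrees, less where a joint would pass 70% of its speed; a pose out of reach is approached as far as the arm can. A call with a number of a shift or a turn outside -1 to 1 is refused whole. A call with a gripper value outside its range is refused whole. The fingers move at their own pace and stop on an object; the grip force is fixed at half the most. Time passes only in rows, so rows that do not move let the fingers close. It gives the time, the measured TCP pose, the force, the opening and the grip force at its end, in the units of the state.
- ctrl.sense(): the state, without advancing time (a new reading comes with each control period).
- ctrl.read_camera(name): name is "scene" or "side" or "wrist"; returns the picture (420x560x3 uint8, red, green, blue); there is no depth.
- ctrl.get_calibration(name): a dict with "camera_matrix" (3x3 intrinsics, pixels), "distortion" ([k1, k2, p1, p2, k3] as OpenCV has them; the pictures are not rectified), "position" and "orientation" of the camera in the world; the wrist camera has in their place "mount" (4x4, takes a point from camera to tool coordinates, whose origin is the TCP and whose axes are the flange's). Camera axes: x right, y down, z forward; pixel columns grow to the right and rows downward; lengths in m; the calibration is good to about 2 mm. A picture is of the moment at which its call begins: read the wrist's pose just before it. get_calibration takes no time and is no camera call.
- ctrl.sign_off(): hands the job in; it is judged then, once.
The state is a dict: "clock": time; "joint_pos": joint angles; "qvel": joint speeds; "effort": joint torques, N m; "tool_pos": TCP position; "tcp_rot": TCP orientation; "ft_force": force on the tool from outside, world axes, zero at the start; "wrist_torque": the same for the moment, N m; "width": finger opening in m; "grip_force": force on a finger pad.
Only numpy, scipy, OpenCV 4.12 (cv2) and the standard library are available. Lean on these libraries where they do the work, as an engineer would, in place of code of your own. Each camera call takes 0.05 s, during which the arm holds its last target. There are 200 camera calls.

## Task

Three food jars are spread out in the open-fronted aluminium bay, leaving no gap wide enough for a fourth. Gently nudge them aside and slide the orange-capped jar along the liner into the row, until all four jars stand inside the bay with none sticking out past its front. Never lift or tip a jar or press hard on one, and leave the driftwood, feeding cone and suction cup where they are.

Things in the scene. Friction and masses are not known exactly. Their poses are not given: they have to be found in the camera images.
- jar: the new jar: closed squat glass jar with an orange cap; 76 mm in diameter and 60 mm tall, origin at the centre of its underside, z up its axis. Too wide to grip comfortably, meant to be pushed. 0.2 to 0.4 kg. Starts standing on the liner (its top, the standing surface, is 2 mm above the work surface) between the robot and the bay's open front
- jar_a: closed squat glass food jar with a white cap, one of the three that already stand in the bay; 76 mm in diameter and 60 mm tall, origin at the centre of its underside, z up its axis; 0.2 to 0.4 kg, standing loose on the liner; starts at any of the three places in the row
- jar_b: closed squat glass food jar with a green cap, one of the three that already stand in the bay; 76 mm in diameter and 60 mm tall, origin at the centre of its underside, z up its axis; 0.2 to 0.4 kg, standing loose on the liner; starts at any of the three places in the row
- jar_c: closed squat glass food jar with a blue cap, one of the three that already stand in the bay; 76 mm in diameter and 60 mm tall, origin at the centre of its underside, z up its axis; 0.2 to 0.4 kg, standing loose on the liner; starts at any of the three places in the row
- bay: fixed aluminium jar bay: back wall and two side walls, 35 mm high, 5 mm thick, no floor or front wall; jars slide on the liner. Origin on the liner at the centre of the inner area; +x to the back wall, -x to the open front (robot side), y along the row. Inside: x from -45 mm (front ends of the side walls) to +45, y from -164 to +164: one row of four jars, 24 mm to spare. At the start the wider gap between jars is 37 to 73 mm
- driftwood: bystander: dark ceramic driftwood replica with stubs, about 230 mm long, 80 mm wide and 110 mm tall, lying to the left of the bay; origin under its middle
- cone: bystander: clear plastic feeding cone standing wide end down, 72 mm in diameter and 72 mm tall, with a small white clip, to the right; origin under its centre
- suction_cup: bystander: black hard-silicone suction cup, 44 mm in diameter and 29 mm tall, to the left; origin under its centre
- switch_panel: fixed aluminium toggle switch panel to the right, 90 x 170 mm and 45 mm high with toggles up to 70 mm; origin under its centre; not needed
Mind the look-alikes: they are no part of the job. What is shaped like the jar but purple or red is not meant.

How it is judged:
At the end, for the whole second after the job is handed in: All four jars stand upright (within 0.08 rad) and at rest on the liner in one row inside the bay, each jar's side no more than 3 mm past the front ends of the bay's side walls (x of jar in the frame of bay between -0.01 and 0.012 m and y of jar in the frame of bay between -0.13 and 0.13 m and height (world z) of each of jar, jar_a, jar_b, jar_c below 0.008 m and angle between each of jar, jar_a, jar_b, jar_c's own z axis and vertical below 0.08 rad and linear speed of each of jar, jar_a, jar_b, jar_c below 0.01 m/s and x of jar_a in the frame of bay between -0.01 and 0.012 m and y of jar_a in the frame of bay between -0.13 and 0.13 m and x of jar_b in the frame of bay between -0.01 and 0.012 m and y of jar_b in the frame of bay between -0.13 and 0.13 m and x of jar_c in the frame of bay between -0.01 and 0.012 m and y of jar_c in the frame of bay between -0.13 and 0.13 m); the robot touches nothing.
It fails at once if a jar is tipped by more than 0.3 rad (angle between any of jar, jar_a, jar_b, jar_c's own z axis and vertical above 0.3 rad).
It fails at once if a jar is lifted: its underside centre rises more than 15 mm above the liner (height (world z) of any of jar, jar_a, jar_b, jar_c above 0.017 m).
It fails at once if the robot presses on a jar with more than 25 N (contact force between any of the fingers, the arm and jar above 25 N or contact force between any of the fingers, the arm and jar_a above 25 N or contact force between any of the fingers, the arm and jar_b above 25 N or contact force between any of the fingers, the arm and jar_c above 25 N).
It fails at once if the driftwood, feeding cone or suction cup is moved by more than 20 mm (distance of any of driftwood, cone, suction_cup from where it was at the start of the episode above 0.02 m).
It also fails if it takes over 58 s, if anything falls off the work surface, if the arm or the gripper's body presses on something with over 40 N, if the wrist force passes 120 N, or if a joint passes its speed limit or range.

## Working session

There is one attempt and no reset: what is moved stays moved. The work goes in short steps, Python scripts to look and compute and a tool call to move; the robot and the scene stay as the last step left them, time stands still between calls to the robot, and variables do not carry over. Pictures are saved under pics/ and viewed, at most 10 in all, crops included, and the job is handed in when it is done.

Besides the shell and the picture viewer there is one more tool, called after ">>>" as a command line: name --argument value ..., lists and objects as JSON in quotes. send_rows: Moves the arm, as the interface text tells. Shifts and turns lie within -1 to 1; 1 stands for 5 cm of shift or 0.08 rad of turn. Its arguments: {"type":"object","properties":{"increments":{"type":"array"}},"required":["increments"]}

```bash
mkdir -p pics; cat > h.py <<'E'
import numpy as np,cv2
from plant import ctrl
from scipy.spatial.transform import Rotation as R
def rot(o):
    o=np.array(o,float)
    if o.shape==(3,3): return o
    if o.size==3: return R.from_rotvec(o).as_matrix()
    return R.from_quat(o).as_matrix()
def ray(name,px,z,pose=None):
    c=ctrl.get_calibration(name);K=np.array(c["camera_matrix"]);d=np.array(c["distortion"])
    u=cv2.undistortPoints(np.array(px,float).reshape(-1,1,2),K,d).reshape(-1,2)
    v=np.c_[u,np.ones(len(u))]
    if "mount" in c:
        M=np.array(c["mount"]);T=np.eye(4);T[:3,:3]=rot(pose["tcp_rot"]);T[:3,3]=pose["tool_pos"];T=T@M
        Rm,p=T[:3,:3],T[:3,3]
    else: Rm,p=rot(c["orientation"]),np.array(c["position"])
    w=v@Rm.T
    return p+w*((z-p[2])/w[:,2])[:,None]
def save(im,n): cv2.imwrite("pics/"+n,im[:,:,::-1])
E
python3 - <<'E'
from h import *
for n in("scene","side"):
    save(ctrl.read_camera(n),n+"0.png");print(ctrl.get_calibration(n))
print(ctrl.get_calibration("wrist"));print(ctrl.sense())
E
```

```text
{'camera_matrix': array([[453.22797455,   0.        , 278.59206973],
       [  0.        , 453.22797455, 215.79345106],
       [  0.        ,   0.        ,   1.        ]]), 'distortion': array([-0.05943547,  0.        ,  0.        ,  0.        ,  0.        ]), 'position': array([0.90589083, 0.67913831, 1.17405244]), 'orientation': array([-0.74464488, -2.76273239,  0.871654  ])}
{'camera_matrix': array([[434.07090879,   0.        , 285.32145316],
       [  0.        , 434.07090879, 213.40709836],
       [  0.        ,   0.        ,   1.        ]]), 'distortion': array([-0.10112395,  0.        ,  0.        ,  0.        ,  0.        ]), 'position': array([0.22921847, 0.75900656, 0.69385349]), 'orientation': array([-0.5029357 ,  2.65971123, -1.25585018])}
{'camera_matrix': array([[340.36782267,   0.        , 274.49811702],
       [  0.        , 340.36782267, 212.43684741],
       [  0.        ,   0.        ,   1.        ]]), 'distortion': array([0.01774265, 0.        , 0.        , 0.        , 0.        ]), 'mount': array([[ 1.17165819e-03, -9.68817954e-01, -2.47770861e-01,
         6.786
[... 244 characters left out ...]
      1.00000000e+00]])}
{'clock': 0.1, 'joint_pos': array([ 1.28234072e+00,  9.17875035e-02,  1.23172594e+00, -1.63709820e-06,
        1.81981104e+00, -5.66963067e-02]), 'qvel': array([ 0.00051986, -0.00158339, -0.00386433,  0.00073648,  0.00162553,
       -0.00113431]), 'effort': array([ 1.53656012e-03, -4.47858703e+01, -4.07570207e+01,  6.99060364e-02,
        2.84688285e-02, -1.19452448e-04]), 'tool_pos': array([0.13774034, 0.58370936, 0.22163992]), 'tcp_rot': array([-3.63198756e-01, -3.12022839e+00,  2.68012814e-03]), 'ft_force': array([ 0.32324647,  0.71390871, -1.10357311]), 'wrist_torque': array([ 0.01570156,  0.02641641, -0.0138951 ]), 'grip_force': 0.0, 'width': 0.0876270545297147}
```

View pics/scene0.png

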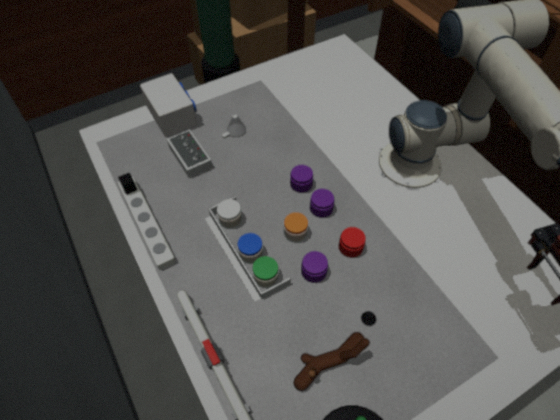

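View pics/side0.png

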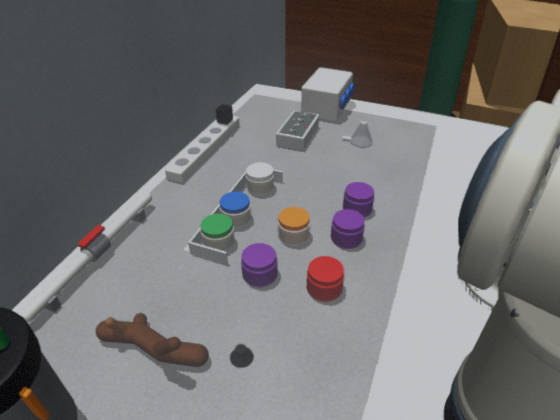

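```bash
python3 - <<'E'
from h import *
for n,pts in(("scene",None),("side",None)):
    im=cv2.imread(f"pics/{n}0.png");hsv=cv2.cvtColor(im,cv2.COLOR_BGR2HSV)
    for c,lo,hi in(("orange",(8,130,120),(20,255,255)),("green",(45,120,60),(80,255,255)),("blue",(100,150,80),(118,255,255)),("purple",(130,100,40),(160,255,255)),("red",(0,190,100),(5,255,255)),("white",(0,0,165),(180,40,255))):
        m=cv2.inRange(hsv,lo,hi);k,l,s,ce=cv2.connectedComponentsWithStats(m)
        for i in range(1,k):
            if 120<s[i,4]<1500:
                p=ray(n,ce[i],0.056)[0]
                if .2<p[0]<.9 and abs(p[1])<.5: print(n,c,s[i],ce[i].round(1),p.round(3))
a=cv2.imread("pics/scene0.png")[165:315,190:390];b=cv2.imread("pics/side0.png")[150:285,170:400]
cv2.imwrite("pics/c0.png",np.vstack([cv2.resize(a,(600,450))[:300+150],])) 
cv2.imwrite("pics/c1.png",cv2.resize(b,None,fx=3,fy=3))
E
```

```text
scene orange [285 213  23  19 345] [295.7 222. ] [0.488 0.045 0.056]
scene green [254 257  23  23 432] [264.8 267.7] [0.642 0.133 0.056]
scene blue [238 234  24  21 387] [249.4 243.7] [0.642 0.043 0.056]
scene purple [291 165  22  23 402] [301.1 175.9] [ 0.38  -0.099  0.056]
scene purple [311 189  23  24 446] [322.  200.4] [0.376 0.017 0.056]
scene purple [302 252  26  29 568] [314.2 264.9] [0.518 0.196 0.056]
scene red [341 229  23  19 314] [352.6 237.7] [0.373 0.176 0.056]
side orange [279 207  30  21 498] [293.7 217. ] [0.489 0.042 0.056]
side green [201 214  31  21 499] [216.1 223.9] [0.643 0.129 0.056]
side blue [220 192  29  18 409] [234.1 200.6] [0.643 0.037 0.056]
side purple [242 244  35  32 823] [258.6 258.1] [0.51  0.192 0.056]
side white [229 162  54  30 380] [257.5 170.6] [ 0.644 -0.101  0.056]
side white [  13  247   74   71 1315] [ 49.7 283.2] [0.868 0.412 0.056]
```

View pics/c0.png

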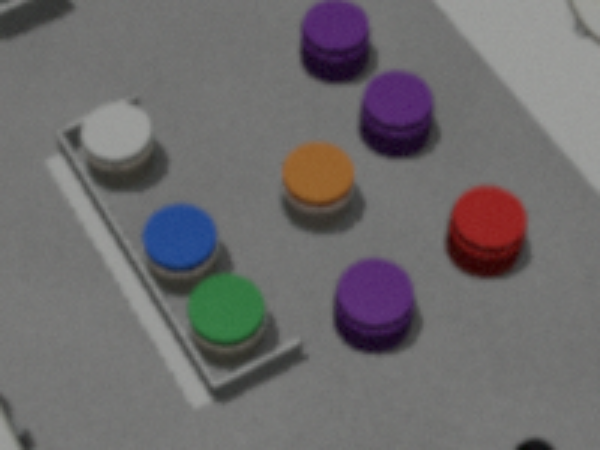

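View pics/c1.png

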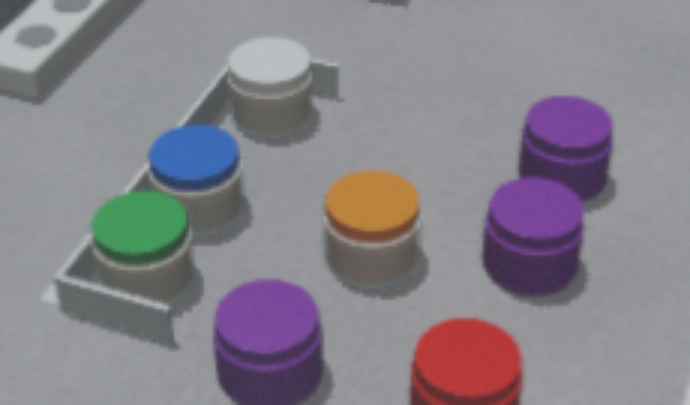

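```bash
python3 - <<'E'
from h import *
print(ray("scene",[[289.7,278.7],[261,294],[210.7,210],[236,198]],.037).round(3))
print(ray("side",[[228.3,253.3],[190.7,242.7],[282.7,172]],.037).round(3))
print("caps W,B,G,O",ray("scene",[[229,208.3],[250.3,243.2],[265.5,266.7],[296.2,221.5]],.062).round(3))
print("side",ray("side",[[259.8,170.5],[234.7,201.5],[217,225],[294.3,217]],.062).round(3))
print("purp,red",ray("scene",[[302,174],[322,198.5],[315,262.5],[352.5,236]],.062).round(3))
print("cone/suction",ray("scene",[[235,130],[369,319]],.0).round(3))
E
```

```text
[[ 0.594  0.19   0.037]
 [ 0.686  0.19   0.037]
 [ 0.684 -0.136  0.037]
 [ 0.595 -0.138  0.037]]
[[ 0.584  0.186  0.037]
 [ 0.677  0.187  0.037]
 [ 0.59  -0.145  0.037]]
caps W,B,G,O [[ 0.638 -0.096  0.062]
 [ 0.641  0.046  0.062]
 [ 0.64   0.135  0.062]
 [ 0.488  0.048  0.062]]
side [[ 0.635 -0.095  0.062]
 [ 0.636  0.047  0.062]
 [ 0.635  0.137  0.062]
 [ 0.485  0.049  0.062]]
purp,red [[ 0.376 -0.1    0.062]
 [ 0.375  0.015  0.062]
 [ 0.514  0.193  0.062]
 [ 0.373  0.174  0.062]]
cone/suction [[ 0.447 -0.445  0.   ]
 [ 0.46   0.389  0.   ]]
```

>>> send_rows --increments '[[[0, 0, -0.97], [0, 0, 0], -1], [[0, 0, -0.97], [0, 0, 0], -1], [[0, 0, -0.96], [0, 0, 0], -1], [[0, 0, 0], [-0.6, -0.7, 0], -1], [[0, 0, 0], [-0.6, -0.7, 0], -1], [[0, 0, 0], [-0.6, -0.7, 0], -1], [[0, 0, 0], [-0.6, -0.7, 0], -1], [[0, 0, 0], [-0.6, -0.7, 0], -1], [[0, 0, 0], [-0.6, -0.7, 0], -1], [[0, 0, 0], [-0.6, -0.7, 0], -1], [[0, 0, 0], [-0.6, -0.7, 0], -1], [[0, 0, 0], [-0.6, -0.7, 0], -1], [[0, 0, 0], [-0.6, -0.7, 0], -1], [[0, 0, 0], [-0.6, -0.7, 0], -1], [[0, 0, 0], [-0.6, -0.7, 0], -1], [[0, 0, 0], [-0.6, -0.7, 0], -1], [[0, 0, 0], [-0.6, -0.7, 0], -1], [[0, 0, 0], [0, -0.7, 0], -1], [[0, 0, 0], [0, -0.7, 0], -1], [[0, 0, 0], [0, -0.7, 0], -1]]'

```text
clock: 2.1
tool_pos: [0.5578, -0.0125, 0.2218]
tcp_rot: [0.0, -3.14, -0.0]
ft_force: [-0.2, 0.1, 0.4]
width: 0.0004
grip_force: 0.0
```

```bash
cat > look.py <<'E'
from h import *
import sys
s=ctrl.sense();im=ctrl.read_camera("wrist");save(im,sys.argv[1])
print(s["tool_pos"].round(4),rot(s["tcp_rot"])[:,0].round(3),s["width"],s["clock"],s["ft_force"].round(1))
hsv=cv2.cvtColor(im,cv2.COLOR_RGB2HSV)
for c,lo,hi in(("orange",(8,130,90),(20,255,255)),("green",(45,110,50),(80,255,255)),("blue",(100,140,60),(118,255,255)),("white",(0,0,150),(180,40,255))):
    k,l,st,ce=cv2.connectedComponentsWithStats(cv2.inRange(hsv,lo,hi))
    for i in range(1,k):
        if st[i,4]>800: print(c,st[i],ray("wrist",ce[i],.062,s)[0].round(4))
E
python3 look.py w1.png
```

```text
[ 0.5578 -0.0125  0.2218] [-1.    -0.     0.002] 0.0004133049999420988 2.1 [-0.2  0.1  0.4]
orange [ 299   82   78   80 4879] [0.4868 0.0455 0.062 ]
green [ 382  242   70   65 3230] [0.6364 0.1351 0.062 ]
blue [ 297  243   65   29 1445] [0.6209 0.0423 0.062 ]
white [     0      0    560    306 103042] [ 0.5188 -0.0401  0.062 ]
white [ 326    0   62   32 1556] [0.3994 0.0596 0.062 ]
white [  10  344  132   40 3820] [ 0.7396 -0.2223  0.062 ]
white [ 408  344  112   50 3962] [0.7467 0.1844 0.062 ]
```

View pics/w1.png

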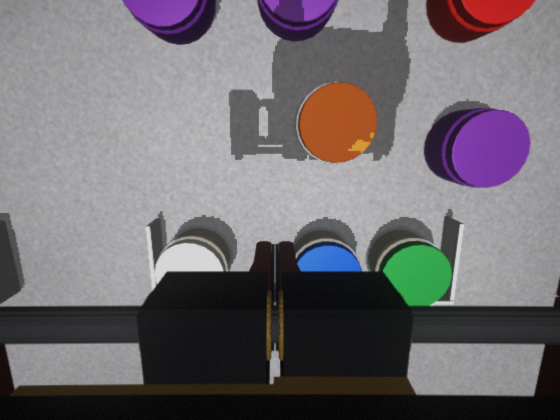

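>>> send_rows --increments '[[[0, 0, 0], [-0.4, -0.05, 0], -1], [[0, 0, 0], [-0.4, -0.05, 0], -1], [[0, 0, 0], [-0.4, -0.05, 0], -1], [[0, 0, 0], [-0.4, -0.1, 0], -1], [[0, 0, 0], [0, 0, 0.4], -1], [[0, 0, 0], [0, 0, 0.4], -1], [[0, 0, 0], [0, 0, 0.4], -1], [[0, 0, 0], [0, 0, 0.4], -1], [[0, 0, 0], [0, 0, 0.4], -1], [[0, 0, 0], [0, 0, 0.4], -1], [[0, 0, 0], [0, 0, 0.4], -1], [[0, 0, 0], [0, 0, 0.4], -1], [[0, 0, 0], [0, 0, 0.4], -1], [[0, 0, 0], [0, 0, 0.4], -1], [[0, 0, 0], [0, 0, 0], -1]]'

```text
clock: 3.65
tool_pos: [0.6354, -0.023, 0.0183]
tcp_rot: [0.0, -3.134, -0.001]
ft_force: [-0.8, -0.3, -1.8]
width: 0.0004
grip_force: 0.0
```

>>> send_rows --increments '[[[0, 0, 0], [0, 0.03, 0], -1], [[0, 0, 0], [0, 0.04, 0], -1], [[0, 0, 0], [0, 0.04, 0], -1], [[0, 0, 0], [0, 0.04, 0], -1], [[0, 0, 0], [0, 0.04, 0], -1], [[0, 0, 0], [0, 0.04, 0], -1], [[0, 0, 0], [0, 0.04, 0], -1], [[0, 0, 0], [0, 0.04, 0], -1], [[0, 0, 0], [0, 0.04, 0], -1], [[0, 0, 0], [0, 0.04, 0], -1], [[0, 0, 0], [0, 0.04, 0], -1], [[0, 0, 0], [0, 0.04, 0], -1], [[0, 0, 0], [0, 0.04, 0], -1], [[0, 0, 0], [0, 0.04, 0], -1], [[0, 0, 0], [0, 0.04, 0], -1], [[0, 0, 0], [0, 0.04, 0], -1], [[0, 0, 0], [0, 0.04, 0], -1]]'

```text
clock: 5.35
tool_pos: [0.638, 0.01, 0.0226]
tcp_rot: [0.0, -3.142, 0.001]
ft_force: [-0.1, -2.8, -0.9]
width: 0.0007
grip_force: 1.7
```

```bash
cat > sc.py <<'E'
from h import *
import sys
print(ctrl.sense()["tool_pos"].round(4),ctrl.sense()["ft_force"].round(1),ctrl.sense()["clock"])
for n in("scene","side"):
    im=ctrl.read_camera(n);save(im,n+sys.argv[1]+".png");hsv=cv2.cvtColor(im,cv2.COLOR_RGB2HSV)
    for c,lo,hi in(("orange",(8,130,100),(20,255,255)),("green",(45,120,60),(80,255,255)),("blue",(100,150,80),(118,255,255))):
        k,l,s,ce=cv2.connectedComponentsWithStats(cv2.inRange(hsv,lo,hi))
        for i in range(1,k):
            p=ray(n,ce[i],.056)[0]
            if 120<s[i,4]<1500 and .4<p[0]<.75 and -.2<p[1]<.25: print(n,c,s[i],p.round(4))
E
python3 sc.py 1
```

```text
[0.638  0.01   0.0226] [-0.1 -2.8 -0.9] 5.35
scene orange [284 213  24  20 370] [0.4886 0.0465 0.056 ]
scene green [253 257  25  23 439] [0.6414 0.134  0.056 ]
scene blue [241 242  23  17 190] [0.6505 0.0677 0.056 ]
side orange [279 207  30  23 556] [0.4874 0.0456 0.056 ]
side green [201 214  31  21 499] [0.6422 0.1303 0.056 ]
side blue [217 197  29  17 348] [0.642  0.0581 0.056 ]
```

>>> send_rows --increments '[[[0, 0, 0], [0, 0.04, 0], -1], [[0, 0, 0], [0, 0.04, 0], -1], [[0, 0, 0], [0, 0.04, 0], -1], [[0, 0, 0], [0, 0, 0], -1], [[0, 0, 0], [0, -0.2, 0], -1], [[0, 0, 0], [0, -0.2, 0], -1], [[0, 0, 0], [0, 0, -0.4], -1], [[0, 0, 0], [0, 0, -0.5], -1], [[0, 0, 0], [0, 0, -0.5], -1], [[0, 0, 0], [0, 0, -0.5], -1], [[0, 0, 0], [0, 0, -0.5], -1], [[0, 0, 0], [0.6, 0.47, 0], -1], [[0, 0, 0], [0.6, 0.47, 0], -1], [[0, 0, 0], [0.6, 0.47, 0], -1], [[0, 0, 0], [0.6, 0.47, 0], -1], [[0, 0, 0], [0.6, 0.46, 0], -1], [[0, 0, 0], [0, 0, 0], -1]]'

```text
clock: 7.15
tool_pos: [0.4857, 0.1149, 0.1432]
tcp_rot: [-0.005, 3.141, 0.003]
ft_force: [0.1, -0.2, -0.5]
width: 0.0001
grip_force: 0.0
```

```bash
python3 sc.py 2
```

```text
[0.4857 0.1149 0.1432] [ 0.1 -0.2 -0.5] 7.15
scene orange [285 213  22  20 352] [0.4894 0.0462 0.056 ]
scene green [254 259  25  23 437] [0.642  0.1404 0.056 ]
scene blue [242 239  23  22 400] [0.6423 0.065  0.056 ]
side orange [279 207  30  23 550] [0.4876 0.0454 0.056 ]
side green [200 215  31  22 506] [0.6423 0.1357 0.056 ]
side blue [216 197  29  19 423] [0.6434 0.0594 0.056 ]
```

>>> send_rows --increments '[[[0, 0, 0], [0, 0, 0.4], -1], [[0, 0, 0], [0, 0, 0.4], -1], [[0, 0, 0], [0, 0, 0.4], -1], [[0, 0, 0], [0, 0, 0.4], -1], [[0, 0, 0], [0, 0, 0.4], -1], [[0, 0, 0], [0, 0, 0.4], -1], [[0, 0, 0], [0, 0, 0], -1], [[0, 0, 0], [0, -0.06, 0], -1], [[0, 0, 0], [0, -0.06, 0], -1], [[0, 0, 0], [0, -0.06, 0], -1], [[0, 0, 0], [0, -0.06, 0], -1], [[0, 0, 0], [0, -0.06, 0], -1], [[0, 0, 0], [0, -0.06, 0], -1]]'

```text
clock: 8.55
tool_pos: [0.4881, 0.0948, 0.023]
tcp_rot: [-0.0, 3.141, 0.0]
ft_force: [0.3, -0.3, -0.4]
width: 0.0007
grip_force: 0.0
```

>>> send_rows --increments '[[[0, 0, 0], [0, -0.06, 0], -1], [[0, 0, 0], [0, -0.06, 0], -1], [[0, 0, 0], [0, -0.06, 0], -1], [[0, 0, 0], [0, -0.06, 0], -1], [[0, 0, 0], [0, -0.06, 0], -1], [[0, 0, 0], [0, -0.06, 0], -1], [[0, 0, 0], [0, -0.06, 0], -1], [[0, 0, 0], [0, -0.06, 0], -1], [[0, 0, 0], [0, -0.06, 0], -1], [[0, 0, 0], [0, -0.06, 0], -1], [[0, 0, 0], [0, -0.06, 0], -1], [[0, 0, 0], [0, -0.06, 0], -1], [[0, 0, 0], [0, -0.06, 0], -1], [[0, 0, 0], [0, -0.06, 0], -1], [[0, 0, 0], [0, -0.06, 0], -1], [[0, 0, 0], [0, -0.06, 0], -1], [[0, 0, 0], [0, -0.06, 0], -1], [[0, 0, 0], [0, -0.06, 0], -1], [[0, 0, 0], [0, -0.06, 0], -1]]'

```text
clock: 10.45
tool_pos: [0.488, 0.0378, 0.0227]
tcp_rot: [-0.0, 3.142, 0.0]
ft_force: [0.7, 3.7, 2.8]
width: 0.0004
grip_force: 2.0
```

```bash
python3 sc.py 3
```

```text
[0.488  0.0378 0.0227] [0.7 3.7 2.8] 10.45
scene green [254 259  25  23 438] [0.6417 0.1403 0.056 ]
scene blue [242 239  23  22 400] [0.6423 0.0649 0.056 ]
side orange [302 198  15  17 145] [ 0.4662 -0.0052  0.056 ]
side green [200 215  31  22 512] [0.6421 0.1358 0.056 ]
side blue [216 197  29  19 428] [0.6431 0.0594 0.056 ]
```

>>> send_rows --increments '[[[0, 0, 0], [0, 0.2, 0], -1], [[0, 0, 0], [0, 0, -0.4], -1], [[0, 0, 0], [0, 0, -0.5], -1], [[0, 0, 0], [0, 0, -0.5], -1], [[0, 0, 0], [0, 0, -0.5], -1], [[0, 0, 0], [0, 0, -0.5], -1], [[0, 0, 0], [0.28, -0.31, 0], 0], [[0, 0, 0], [0.28, -0.31, 0], 0], [[0, 0, 0], [0.28, -0.31, 0], 0], [[0, 0, 0], [0.28, -0.31, 0], 0], [[0, 0, 0], [0, 0, 0], 0], [[0, 0, 0], [0, 0, 0], 0]]'

```text
clock: 11.75
tool_pos: [0.432, -0.0138, 0.1424]
tcp_rot: [-0.001, -3.141, 0.0]
ft_force: [-0.4, 0.4, -0.6]
width: 0.043
grip_force: 0.0
```

```bash
python3 sc.py 4; python3 look.py w4.png|grep -v white
```

```text
[ 0.432  -0.0138  0.1424] [-0.4  0.4 -0.6] 11.75
scene orange [275 200  23  19 344] [ 0.4886 -0.0091  0.056 ]
scene green [254 259  25  23 433] [0.6418 0.1402 0.056 ]
scene blue [242 239  23  22 400] [0.6424 0.0651 0.056 ]
side orange [288 194  29  21 488] [ 0.4874 -0.0104  0.056 ]
side green [200 216  31  21 505] [0.6422 0.1356 0.056 ]
side blue [216 197  29  19 428] [0.6434 0.0596 0.056 ]
[ 0.4323 -0.0134  0.1424] [-1.    -0.001  0.   ] 0.04395511550041702 11.85 [ 0.2 -0.5 -0. ]
orange [ 234  241   89   65 3960] [ 0.4809 -0.0083  0.062 ]
```

>>> send_rows --increments '[[[0, 0, 0], [0, 0, 0.4], 0], [[0, 0, 0], [0, 0, 0.4], 0], [[0, 0, 0], [0, 0, 0.4], 0], [[0, 0, 0], [0, 0, 0.4], 0], [[0, 0, 0], [0, 0, 0.4], 0], [[0, 0, 0], [0, 0, 0.4], 0], [[0, 0, 0], [0, 0, 0], 0], [[0, 0, 0], [-0.04, 0, 0], 0], [[0, 0, 0], [-0.04, 0, 0], 0], [[0, 0, 0], [-0.04, 0, 0], 0], [[0, 0, 0], [-0.04, 0, 0], 0], [[0, 0, 0], [-0.04, 0, 0], 0], [[0, 0, 0], [-0.04, 0, 0], 0], [[0, 0, 0], [-0.04, 0, 0], 0], [[0, 0, 0], [-0.04, 0, 0], 0], [[0, 0, 0], [-0.04, 0, 0], 0], [[0, 0, 0], [-0.04, 0, 0], 0]]'

```text
clock: 13.6
tool_pos: [0.452, -0.0138, 0.0226]
tcp_rot: [0.0, -3.141, -0.0]
ft_force: [-3.5, 1.3, 2.5]
width: 0.0438
grip_force: 1.5
```

>>> send_rows --increments '[[[0, 0, 0], [-0.06, 0, 0], 0], [[0, 0, 0], [-0.06, 0, 0], 0], [[0, 0, 0], [-0.06, 0, 0], 0], [[0, 0, 0], [-0.06, 0, 0], 0], [[0, 0, 0], [-0.06, 0, 0], 0], [[0, 0, 0], [-0.06, 0, 0], 0], [[0, 0, 0], [-0.06, 0, 0], 0], [[0, 0, 0], [-0.06, 0, 0], 0], [[0, 0, 0], [-0.06, 0, 0], 0], [[0, 0, 0], [-0.06, 0, 0], 0], [[0, 0, 0], [-0.06, 0, 0], 0], [[0, 0, 0], [-0.06, 0, 0], 0], [[0, 0, 0], [-0.06, 0, 0], 0], [[0, 0, 0], [-0.06, 0, 0], 0], [[0, 0, 0], [-0.06, 0, 0], 0], [[0, 0, 0], [-0.06, 0, 0], 0], [[0, 0, 0], [-0.06, 0, 0], 0], [[0, 0, 0], [-0.06, 0, 0], 0], [[0, 0, 0], [0, 0, 0], 0]]'

```text
clock: 15.5
tool_pos: [0.5065, -0.014, 0.0227]
tcp_rot: [-0.0, 3.141, -0.0]
ft_force: [0.1, -0.7, 0.2]
width: 0.0438
grip_force: 0.4
```

```bash
python3 sc.py 5; cd pics; python3 -c "
import cv2;cv2.imwrite('v5.png',cv2.resize(cv2.imread('scene5.png')[165:315,190:350],None,fx=4,fy=4))"
```

```text
[ 0.5065 -0.014   0.0227] [ 0.1 -0.7  0.2] 15.5
scene orange [258 207  22  20 331] [ 0.5497 -0.0129  0.056 ]
scene green [254 258  25  23 439] [0.6418 0.1402 0.056 ]
scene blue [242 239  23  22 400] [0.6423 0.065  0.056 ]
side green [200 215  31  22 514] [0.6421 0.1358 0.056 ]
side blue [216 197  29  19 431] [0.6432 0.0598 0.056 ]
```

View pics/v5.png

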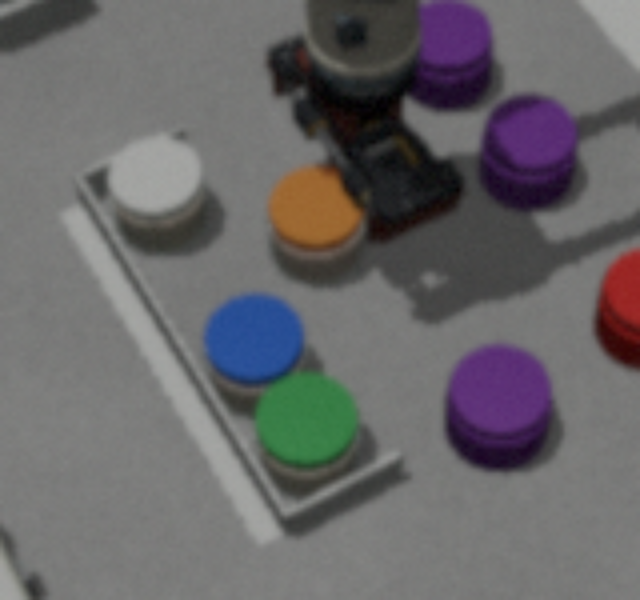

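>>> send_rows --increments '[[[0, 0, 0], [-0.06, 0, 0], 0], [[0, 0, 0], [-0.06, 0, 0], 0], [[0, 0, 0], [-0.06, 0, 0], 0], [[0, 0, 0], [-0.06, 0, 0], 0], [[0, 0, 0], [-0.06, 0, 0], 0], [[0, 0, 0], [-0.06, 0, 0], 0], [[0, 0, 0], [-0.06, 0, 0], 0], [[0, 0, 0], [-0.06, 0, 0], 0], [[0, 0, 0], [-0.06, 0, 0], 0], [[0, 0, 0], [-0.06, 0, 0], 0], [[0, 0, 0], [-0.06, 0, 0], 0], [[0, 0, 0], [-0.06, 0, 0], 0], [[0, 0, 0], [-0.06, 0, 0], 0], [[0, 0, 0], [-0.06, 0, 0], 0], [[0, 0, 0], [-0.06, 0, 0], 0], [[0, 0, 0], [-0.06, 0, 0], 0], [[0, 0, 0], [-0.06, 0, 0], 0], [[0, 0, 0], [-0.06, 0, 0], 0]]'

```text
clock: 17.4
tool_pos: [0.5602, -0.0139, 0.0227]
tcp_rot: [-0.0, 3.142, -0.0]
ft_force: [-3.2, 0.4, 1.4]
width: 0.0442
grip_force: 1.1
```

```bash
python3 sc.py 6
```

```text
[ 0.5602 -0.0139  0.0227] [-3.2  0.4  1.4] 17.4
scene orange [241 214  24  20 340] [ 0.6045 -0.0139  0.056 ]
scene green [254 258  25  24 439] [0.6418 0.1402 0.056 ]
scene blue [242 239  23  22 413] [0.6418 0.0643 0.056 ]
side green [200 215  31  22 516] [0.642  0.1359 0.056 ]
side blue [216 197  29  19 439] [0.6428 0.0599 0.056 ]
```

>>> send_rows --increments '[[[0, 0, 0], [-0.06, 0, 0], 0], [[0, 0, 0], [-0.06, 0, 0], 0], [[0, 0, 0], [-0.06, 0, 0], 0], [[0, 0, 0], [-0.06, 0, 0], 0], [[0, 0, 0], [-0.06, 0, 0], 0], [[0, 0, 0], [-0.06, 0, 0], 0], [[0, 0, 0], [-0.06, 0, 0], 0], [[0, 0, 0], [-0.06, 0, 0], 0], [[0, 0, 0], [-0.06, 0, 0], 0], [[0, 0, 0], [-0.06, 0, 0], 0], [[0, 0, 0], [-0.06, 0, 0], 0], [[0, 0, 0], [-0.04, 0, 0], 0], [[0, 0, 0], [0, 0, 0], 0], [[0, 0, 0], [0.2, 0, 0], 0], [[0, 0, 0], [0.3, 0, 0], 0], [[0, 0, 0], [0.5, 0, 0], 0], [[0, 0, 0], [0.5, 0, -0.5], 0], [[0, 0, 0], [0.5, 0, -0.8], 0], [[0, 0, 0], [0.5, 0, -0.8], 0], [[0, 0, 0], [0, 0, -0.6], 0]]'

```text
clock: 19.5
tool_pos: [0.4682, -0.0139, 0.1608]
tcp_rot: [-0.0, 3.138, -0.001]
ft_force: [1.8, -0.4, 0.1]
width: 0.0441
grip_force: 0.0
```

```bash
python3 sc.py 7; python3 look.py w7.png|grep -v white; cd pics; python3 -c "
import cv2,numpy as np
a=cv2.resize(cv2.imread('scene7.png')[185:305,190:320],(390,360));b=cv2.resize(cv2.imread('side7.png')[150:270,180:310],(390,360))
cv2.imwrite('v7.png',np.hstack([a,b]))"
```

```text
[ 0.4682 -0.0139  0.1608] [ 1.8 -0.4  0.1] 19.5
scene orange [231 219  24  21 388] [ 0.6367 -0.0143  0.056 ]
scene green [254 259  25  23 440] [0.6419 0.1405 0.056 ]
scene blue [241 239  24  22 408] [0.6423 0.0645 0.056 ]
side orange [233 180  28  19 411] [ 0.6363 -0.0168  0.056 ]
side green [200 215  31  22 506] [0.6423 0.1356 0.056 ]
side blue [216 197  29  18 422] [0.6433 0.0589 0.056 ]
[ 0.4715 -0.0142  0.1636] [-1.    -0.    -0.011] 0.044018227711379095 19.6 [ 0.5  0.2 -0. ]
orange [ 236  349   78   36 2205] [ 0.62   -0.0134  0.062 ]
```

View pics/v7.png

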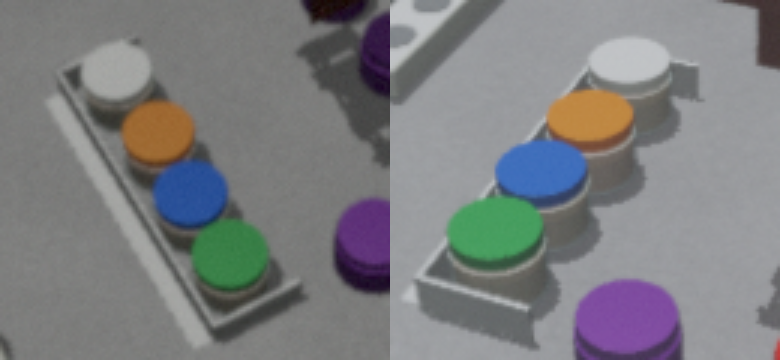

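View pics/w7.png

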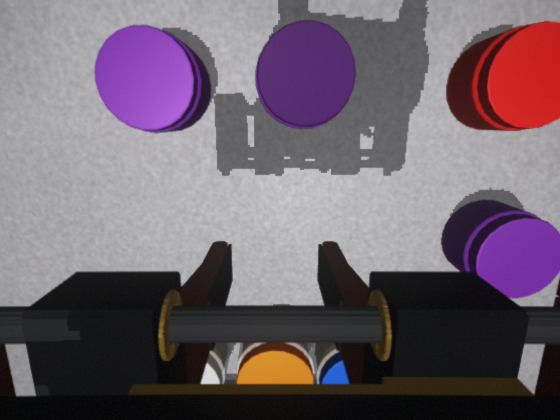

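```bash
python3 -c "
from plant import ctrl
print(ctrl.sign_off())"
```

```text
the job is handed in; nothing more can be done
None
```

The orange-capped jar is now in the row between the white and blue jars. By my camera measurements all four stand upright inside the bay, with none past its front; I handed the job in at about 19.6 s, with no verdict shown.

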